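# Lock the filament spool on its axle with an R-clip

## Robot

A 6-joint arm with a two-finger parallel gripper is mounted at the origin on the work surface. World frame = base frame: x ahead of the robot, y to its left, z up, the work surface at z = 0. Lengths are in mm, angles in degrees, forces in N, time in s.
With the tool pointing down it reaches from about 300 to 850 mm from the base axis. Payload 4.2 kg.
Tool frame: the origin (TCP) lies where the fingers leave the gripper's body, on its centre line; the fingertips stand 78 mm ahead of it and the grasp point (between the pads) lies 60 mm ahead of it (ctrl.nose_length is the z of the fingertips in the tool frame, in mm); z points along the fingers, y is the line along which they close (so a half turn about z gives the same grasp; the last joint's range is limited). The gripper opens to 91 mm and grips with 3 to 60 N. Pads are 32 mm wide; open, the fingers measure 118 mm over their backs; the gripper's body (76 mm by 178 mm) begins 60 mm behind the grasp point.
Start: joints at [69.442, 18.312, 89.639, -0, 72.044, -1.146], TCP at [191.105, 542.323, 292.276] pointing down, gripper open.
Joint ranges: [-177.97, 177.97], [-48.28, 115.42], [12.27, 149.76], [-77.06, 257.06], [2.81, 150.46], [-146.56, 146.56]. Speed limits (degrees/s): [147.25, 147.25, 180, 180, 180, 180].

## Interface

Orientations are given as a 3x3 rotation matrix whose columns are the frame's x, y, z axes.
In Python, from station import observe, optics, ticket, ctrl gives the robot as it stands.
- The arm moves only by the tool jog_arm, never from a script. Its argument "increments" is one flat list of numbers, 7 for each row, row after row: the turn, a rotation vector about the tool's x, y, z in degrees, then the shift along the tool's x, y, z in cm, then the closure in counts, from 0 (fully open) to 255 (shut). In form: [ax, ay, az, tx, ty, tz, grip, ax, ay, az, tx, ty, tz, grip, ...]. A call has 1 to 20 rows; each row shifts and turns the commanded pose from where the row before left it, along the tool's axes as they then stand; what a row does not reach is not made up. A row lasts 1/8 s, in which the tool goes at most 62.5 mm and 10.7 degrees, less where a joint would pass 70% of its speed; a pose out of reach is approached as far as the arm can. A call is refused whole if a number of a shift passes 6.25 or a number of a turn 10.7, either way. A call with a gripper value outside its range is refused whole. The fingers move at their own pace and stop on an object; "newtons" is the grip in N (left out, the last holds). Time passes only in rows, so rows that do not move let the fingers close. It gives the time, the measured TCP pose, the force, the opening and the grip force at its end, in the units of the state.
- observe(): the state, without advancing time (a new reading comes with each control period).
- optics.snapshot(name): name is "scene" or "top"; returns (picture, depth): 480x640x3 uint8, red, green, blue; 480x640 float32, mm along the optical axis (not along the pixel's ray), 0 where there is no reading.
- optics.camera_info(name): a dict with "intrinsics" (3x3 intrinsics, pixels), "dist_coeffs" ([k1, k2, p1, p2, k3] as OpenCV has them; the pictures are not rectified), "rvec" (rotation vector, rad) and "tvec" (3), from world to camera coordinates, as OpenCV has them. Camera axes: x right, y down, z forward; pixel columns grow to the right and rows downward; lengths in mm; the calibration is good to about 2 mm. A picture is of the moment at which its call begins. camera_info takes no time and is no camera call.
- ticket.hand_in(): hands the job in; it is judged then, once.
The state is a dict: "time": time; "qpos": joint angles; "joint_velocities": joint speeds; "joint_torque": joint torques, N m; "tool_pos": TCP position; "tool_rot": TCP orientation; "contact_force": force on the tool from outside, world axes, zero at the start; "ft_torque": the same for the moment, N m; "grip_width": finger opening in mm; "grasp_force": force on a finger pad.
Only numpy, scipy, OpenCV 4.12 (cv2) and the standard library are available. Lean on these libraries where they do the work, as an engineer would, in place of code of your own. Each camera call takes 0.05 s, during which the arm holds its last target. There are 200 camera calls.

## Task

Push the collar on the spool stand's axle fully home against the spool, so that the cross-hole in the axle is bared, then take the R-clip from the slotted rack and push its straight leg down through that cross-hole, its bent leg riding over the axle, until the clip is fully home and its bow hugs the axle. Find the hole by feel and go gently: never load the stand, the axle or the collar with 30 N or more. Let go of the clip, and leave the plain pin and everything else on the bench where they are.

Things in the scene. Friction and masses are not known exactly. Their poses are not given: they have to be found in the camera images.
- stand: Spool stand, fixed: grey base plate 100 x 170 x 10 mm and a post carrying a level aluminium axle, 20 mm diameter, its axis 85 mm above the bench, that neither turns nor slides. Origin on the bench under axle_ref; y runs along the axle from its free end towards collar, spool and post. Spool: 120 mm diameter, y = +37 to +87 mm; post to +121.
- axle_ref (a point): Point on the axle's axis, in the plane of the collar's outer face when the collar is home; axes as the stand's, z up. The axle was clamped by eye: the cross-hole (8 x 8 mm, vertical, right through, open both ends, centred across the axle) has its centre anywhere 10 to 30 mm to -y of this point; find it by feel or sight. The axle's free end is 34 mm to -y of the hole's centre.
- collar (a joint): Position in m of the white collar on the axle: 0 to 0.040, growing towards the spool, 0.040 = home, a hard stop. 36 mm long; its end towards the axle's free end is a flat-faced 48 mm flange, standing 14 mm proud of the axle, whose outer face lies at y = value - 0.040 m in the frame of point axle_ref. Starts at 0 to 0.006, blocking the cross-hole. Friction about 3.5 N.
- clip_grip (a point): Centre of the R-clip's grip, a grey block 32 mm along x, 14 mm along y, 30 mm tall (z up). Grip it across its 32 mm width (along x): the rails below it are only 26 mm long there. The steel loop above the grip ends 26 mm above this point. Clip weight about 50 g. The clip goes on the axle with its x across the axle (either way round) and its y along it.
- clip_seat (a point): Point on the axis of the straight leg, 47 mm below the grip's centre, that meets the axle's axis when fully home; axes as the clip's. Straight leg: 6 mm wire, flat-cut tip 77 mm below the grip's centre. Bent leg: sprung 6 mm wire in the x-z plane on the +x side, bowed to fit a 20 mm bar, its flared foot at x = +20 mm, 72 mm below the grip's centre.
- clip: The R-clip; origin and axes as clip_seat. Pushed down, the straight leg enters first; with its tip about 22 mm below the axle's top the bent leg's waist meets the axle and must be pushed over it with about 8 to 16 N, falling off as it snaps under. The plastic neck round the straight leg ends 9 mm above this point: it stops hard on the axle's top when home.
- rack: Plywood rack, fixed: base 70 x 130 x 6 mm, two 9 mm wide slots along its x, 35 mm either side of the centre along y, between rails 72 mm tall and 26 mm long. Origin under its centre. R-clip and plain pin hang upright, one in each slot, their grips' undersides on the rails.
- pin_grip (a point): Centre of the grip of a plain pin: same grip and straight leg as the clip's but no bent leg and no loop. It hangs in the other slot; leave it.
- screwdriver: Screwdriver lying on the bench, bystander.
- scraper: Scraper lying on the bench, bystander.
- bracket: Printed L-shaped bracket 50 x 30 x 40 mm, bystander.
- glue: Glue stick, a 32 mm can 90 mm tall, standing, bystander.
- mug: Mug 80 mm wide, 90 mm tall, bystander.
- spare_spool: Small filament spool lying flat, 110 mm wide, 42 mm tall, bystander.
- wrench: Wrench lying on the bench, bystander.
Things that resemble listed ones, but are neither listed nor needed, are in the scene too. Leave any yellow look-alike of the clip alone.

How it is judged:
By the outcome, as a careful person would: the job done as asked, in the order asked, and still so for the second after the job is handed in, with the robot touching nothing.
It also fails if it takes over 72 s, if anything falls off the work surface, if the arm or the gripper's body presses on something with over 40 N, if the wrist force passes 120 N, or if a joint passes its speed limit or range.

## Working session

There is one attempt and no reset: what is moved stays moved. The work goes in short steps, Python scripts to look and compute and a tool call to move; the robot and the scene stay as the last step left them, time stands still between calls to the robot, and variables do not carry over. Pictures are saved under pics/ and viewed, at most 10 in all, crops included, and the job is handed in when it is done.

Besides the shell and the picture viewer there is one more tool, called after "Emit:" in YAML: its name, and indented under it one key for each argument. jog_arm: Moves the arm, as the interface text tells. Its arguments: {"type":"object","properties":{"increments":{"type":"array","items":{"type":"number"}},"newtons":{"type":"number"}},"required":["increments"]}

```bash
ls; mkdir -p pics
python3 - <<'E'
from station import observe, optics, ctrl
import cv2, numpy as np
for n in("scene","top"):
    p,d=optics.snapshot(n); cv2.imwrite(f"pics/{n}0.png",p[...,::-1]); np.save(f"pics/{n}0.npy",d)
    c=optics.camera_info(n); R=cv2.Rodrigues(np.array(c["rvec"],float))[0]; print(n,c["intrinsics"],c["dist_coeffs"],(-R.T@np.array(c["tvec"]).ravel()).round(), R.round(2))
s=observe();print(s["time"],s["tool_rot"],s["contact_force"],s["grip_width"])
E
```

```text
pics
scene [[532.26564248   0.         309.42231575]
 [  0.         532.26564248 234.03730918]
 [  0.           0.           1.        ]] [-0.11806991  0.          0.          0.          0.        ] [ 974. -551.  764.] [[ 0.77  0.64  0.02]
 [ 0.45 -0.52 -0.73]
 [-0.45  0.57 -0.69]]
top [[465.09517542   0.         318.24286857]
 [  0.         465.09517542 237.75568235]
 [  0.           0.           1.        ]] [-0.07493962  0.          0.          0.          0.        ] [ 445.   -0. 1051.] [[ 0.02 -1.    0.  ]
 [-0.99 -0.02 -0.11]
 [ 0.11 -0.   -0.99]]
0.1 [[-9.43155031e-01  3.32352660e-01 -5.45242061e-04]
 [ 3.32353106e-01  9.43153883e-01 -1.47154686e-03]
 [ 2.51746532e-05 -1.56910972e-03 -9.99998769e-01]] [-0.04611581  0.07494598  0.0377217 ] 91.08382563466931
```

View pics/scene0.png

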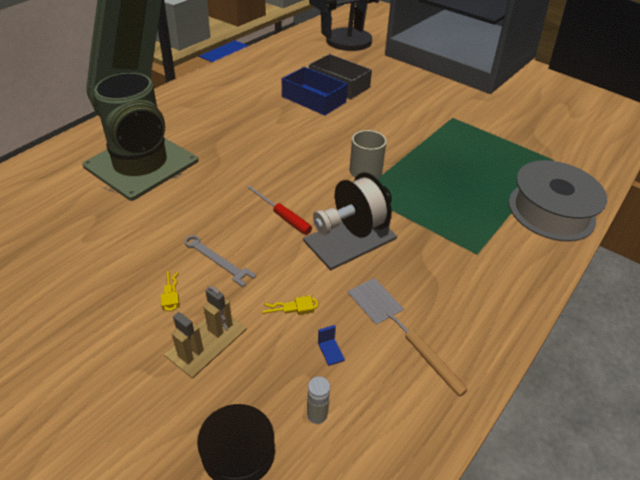

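View pics/top0.png

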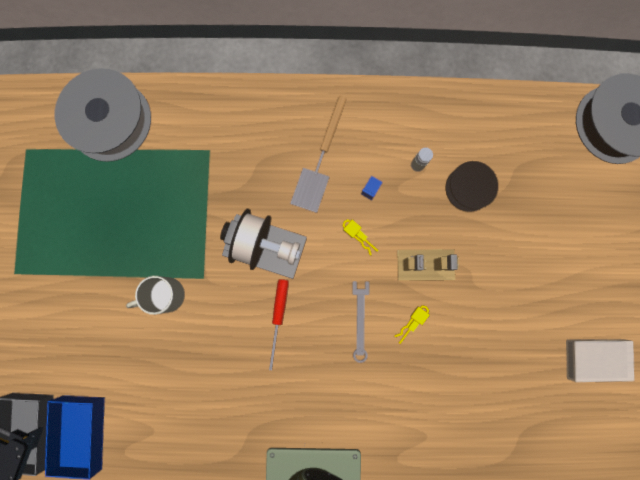

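The scene view has the stand at about (350,220) and the rack at (205,340). In the top view they are at (265,245) and (427,263). The yellow look-alikes lie at (360,235) and (413,322) in the top view. Next I'll enlarge both areas.

Run:
```python
import cv2, numpy as np
s=cv2.imread("pics/scene0.png");t=cv2.imread("pics/top0.png")
def c(im,x,y,w=100,h=75,k=4): return cv2.resize(im[y:y+h,x:x+w],None,fx=k,fy=k,interpolation=cv2.INTER_CUBIC)
cv2.imwrite("pics/c1.png",np.vstack([np.hstack([c(s,300,175,100,75),c(t,215,205,100,75)]),np.hstack([c(s,155,285,100,75),c(t,380,228,100,75)])]))
```

```text
(no output)
```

View pics/c1.png

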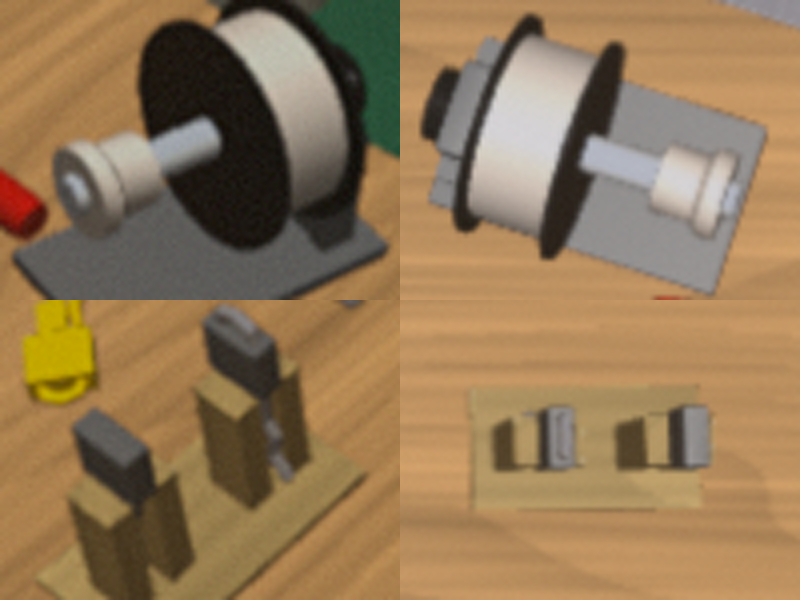

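The lower crops show the clip as the grip with the loop: top view (420,262), scene view (215,295). Its bent leg is on the side facing the scene camera, which is world +x. The plain pin is the other one, at top view (452,262). I'll measure next from the depth clouds of both cameras.

```bash
cat > h.py <<'E'
import cv2, numpy as np
from station import optics
def cloud(n,d):
    c=optics.camera_info(n);R=cv2.Rodrigues(np.array(c["rvec"],float))[0];t=np.array(c["tvec"],float).ravel()
    v,u=np.nonzero(d>0)
    xy=cv2.undistortPoints(np.stack([u,v],1).astype(float)[:,None],np.array(c["intrinsics"]),np.array(c["dist_coeffs"]))[:,0]
    P=np.c_[xy,np.ones(len(u))]*d[v,u][:,None]
    return (P-t)@R,np.stack([u,v],1)
def box(uv,x0,y0,x1,y1): return (uv[:,0]>=x0)&(uv[:,0]<=x1)&(uv[:,1]>=y0)&(uv[:,1]<=y1)
E
python3 - <<'E'
from h import *
np.set_printoptions(suppress=True,precision=1)
C={n:cloud(n,np.load(f"pics/{n}0.npy")) for n in("scene","top")}
for n in C:
    P,uv=C[n]
    print(n,"table z",np.median(P[box(uv,*( (380,400,440,440) if n=="scene" else (450,400,550,440))),2]))
    for nm,b in (("clip",(200,280,240,320) if n=="scene" else (410,248,432,276)),("pin",(168,308,200,345) if n=="scene" else (436,248,464,276))):
        Q=P[box(uv,*b)]; Q=Q[Q[:,2]>82]
        print(nm,len(Q),Q.min(0),Q.max(0),"z pct",np.percentile(Q[:,2],[5,50,80,95]))
        T=Q[(Q[:,2]>95)&(Q[:,2]<108)]; print("  top rect",cv2.minAreaRect(T[:,:2].astype(np.float32)),T[:,2].mean(),len(T))
P,uv=C["top"]
Q=P[box(uv,220,205,310,282)]
B=Q[(Q[:,2]>6)&(Q[:,2]<14)]; print("base",cv2.minAreaRect(B[:,:2].astype(np.float32)),len(B))
r=P[box(uv,395,245,465,285)]; r=r[(r[:,2]>3)&(r[:,2]<10)]; print("rackbase",cv2.minAreaRect(r[:,:2].astype(np.float32)),len(r))
r=P[box(uv,405,255,440,285)]
for n in C:
    P,uv=C[n]; S=P[box(uv,*((300,175,400,250) if n=="scene" else (215,205,310,280)))]
    np.save(f"pics/st_{n}.npy",S)
    print(n,np.c_[np.histogram(S[:,2],np.arange(0,170,10))[0]].T)
E
```

```text
scene table z 0.038199974799904696
clip 251 [ 494.5 -220.7   82.2] [ 525.9 -204.9  114. ] z pct [ 83.9 100.2 104.1 111. ]
  top rect ((510.4320068359375, -214.62142944335938), (31.184072494506836, 14.818679809570312), 10.713842391967773) 101.02234321276396 128
pin 275 [ 495.2 -291.    82.2] [ 528.3 -275.   104.4] z pct [ 83.3  99.7 101.7 102.9]
  top rect ((511.6761779785156, -283.0621643066406), (32.94903564453125, 15.253334045410156), 1.735012412071228) 100.58315921378248 184
top table z -0.22987296723511028
clip 129 [ 494.  -219.2   86.1] [ 525.1 -203.9  113.4] z pct [ 89.3 101.2 107.8 111.4]
  top rect ((509.5823974609375, -211.70703125), (31.129669189453125, 14.771944999694824), 0.5032956004142761) 101.25462294380203 88
pin 143 [ 495.1 -290.8   82.1] [ 526.3 -274.5  106.1] z pct [ 87.  100.9 102.8 104.4]
  top rect ((510.6792297363281, -282.3765563964844), (31.268993377685547, 15.386183738708496), 2.8364925384521484) 101.17555349269522 118
base ((542.394775390625, 119.63236999511719), (170.4986114501953, 106.72937774658203), 72.87318420410156) 1162
rackbase ((508.89794921875, -258.12786865234375), (90.79874420166016, 160.19630432128906), 0.843437671661377) 1110
scene [[1873  416  144   96  100  121  160  244  382  537  464  306  362  417
    87    0]]
top [[2188  523   17   10   25   23   38   68  128  395  534  276  370  525
    98    0]]
```

Run:
```python
from h import *
from scipy.optimize import least_squares
np.set_printoptions(suppress=True,precision=2)
S={n:np.load(f"pics/st_{n}.npy") for n in("scene","top")}
th=np.radians(72.87); u=np.array([np.cos(th),np.sin(th)]); n=np.array([u[1],-u[0]]); c0=np.array([542.4,119.6])
for k,Q in S.items():
    a=(Q[:,:2]-c0)@u; b=(Q[:,:2]-c0)@n
    m=(np.abs(b)<45)&(Q[:,2]>40)&(Q[:,2]<150)&(a<20)
    for lo in range(-90,20,6):
        w=m&(a>=lo)&(a<lo+6)
        if w.sum()>3: print(k,lo,w.sum(),"b",np.percentile(b[w],[0,50,100]),"z",np.percentile(Q[w,2],[0,100]))
```

```text
scene -90 38 b [-5.98  4.03 14.15] z [76.   96.31]
scene -84 158 b [-18.33   9.6   29.12] z [ 61.69 108.53]
scene -78 91 b [-16.41  17.52  28.72] z [ 62.52 110.07]
scene -72 44 b [-10.34  18.46  27.51] z [ 71.63 107.89]
scene -66 48 b [-5.99 15.67 23.46] z [ 72.51 104.42]
scene -60 57 b [-7.16 15.69 23.16] z [ 74.01 104.52]
scene -54 55 b [-6.84 15.28 23.71] z [ 75.62 104.56]
scene -48 43 b [-6.6  17.04 22.88] z [ 71.69 104.04]
scene -42 9 b [ 1.81 10.15 14.7 ] z [86.62 95.35]
scene -36 29 b [-1.96  9.66 14.09] z [81.5  96.45]
scene -30 24 b [-1.68 10.05 14.41] z [79.74 95.88]
scene -24 31 b [-3.38  9.   13.75] z [79.69 95.84]
scene -18 31 b [-2.2  10.94 15.29] z [76.49 96.47]
scene -12 24 b [-4.29 10.16 14.13] z [80.13 94.33]
scene -6 996 b [-44.97   7.32  44.78] z [ 40.04 145.2 ]
scene 0 51 b [-39.16  20.73  44.98] z [ 40.65 143.89]
scene 6 39 b [-0.39 30.   44.93] z [110.18 135.44]
scene 12 82 b [-24.16  24.2   44.99] z [109.29 135.51]
scene 18 32 b [-21.76  24.41  44.44] z [112.75 134.8 ]
top -90 12 b [-4.75  3.55 13.15] z [80.78 96.45]
top -84 56 b [-19.87   2.68  25.83] z [ 66.
[... 194 characters left out ...]
  2.25  21.4 ] z [ 85.06 106.45]
top -54 51 b [-15.13   1.71  21.71] z [ 88.26 105.68]
top -48 39 b [-15.17   3.02  21.56] z [ 89.51 106.4 ]
top -42 30 b [-6.36  2.64 12.72] z [84.54 98.73]
top -36 25 b [-6.21  2.4  12.52] z [82.21 98.19]
top -30 27 b [-6.48  2.18 11.72] z [86.51 96.43]
top -24 29 b [-6.5   2.93 12.6 ] z [87.19 97.1 ]
top -18 27 b [-6.45  2.46 12.57] z [86.56 95.1 ]
top -12 26 b [-5.86  3.25 12.58] z [87.24 99.45]
top -6 339 b [-44.89  -1.59  44.92] z [ 40.26 148.22]
top 0 90 b [-44.05  -1.87  44.63] z [104.31 146.31]
top 6 137 b [-44.64  -1.22  44.67] z [100.98 138.48]
top 12 128 b [-44.58  -1.69  44.46] z [ 97.14 137.45]
top 18 43 b [-44.01  -4.19  43.06] z [102.74 136.93]
```

Run:
```python
from h import *
from scipy.optimize import least_squares
np.set_printoptions(suppress=True,precision=2)
S={n:np.load(f"pics/st_{n}.npy") for n in("scene","top")}
th=np.radians(72.87); u=np.array([np.cos(th),np.sin(th)]); n=np.array([u[1],-u[0]]); c0=np.array([542.4,119.6])
for ks in (["scene"],["top"],["scene","top"]):
    Q=np.vstack([S[k] for k in ks]); a=(Q[:,:2]-c0)@u; b=(Q[:,:2]-c0)@n; z=Q[:,2]
    A=(a>-38)&(a<-9)&(b>-8)&(b<16)&(z>74)&(z<101)
    B=(a>-66)&(a<-46)&(b>-18)&(b<25)&(z>65)&(z<108)
    def f(p):
        b0,s,z0,rc=p; r=np.hypot(b-b0-s*(a+40),z-z0); return np.r_[r[A]-10,r[B]-rc]
    r=least_squares(f,[3,0,85,18],loss="soft_l1"); p=r.x
    ang=72.87-np.degrees(np.arctan(p[1]))
    print(ks,p,"yaw of y axis",ang,"rms",np.sqrt(np.mean(r.fun**2)))
    bb=b-p[0]-p[1]*(a+40); r_=np.hypot(bb,z-p[2])
    for nm,m in (("flange",(r_>13)&(r_<22)&(a<-76)),("axle end",(r_<8)&(a<-70)),("spool",(r_>26)&(r_<55)&(a<4)&(a>-12)),("flange all",(r_>22)&(a<-60)&(r_<26))):
        if m.sum()>3: print("  ",nm,m.sum(),np.percentile(a[m],[2,10,25,50,75,90,98]))
    print("  point a=-40:",c0+u*-40+n*p[0])
```

```text
['scene'] [ 3.31  0.   84.21 18.9 ] yaw of y axis 72.83089515903724 rms 1.2491561326085996
   flange 101 [-80.38 -79.92 -79.41 -78.7  -78.18 -77.54 -76.98]
   axle end 26 [-85.96 -85.75 -85.56 -84.59 -84.16 -83.14 -79.91]
   spool 879 [-3.85 -3.16 -2.6  -1.95 -1.26 -0.63  0.01]
   flange all 129 [-79.88 -78.93 -77.67 -74.76 -71.76 -69.81 -67.96]
  point a=-40: [533.79  80.4 ]
['top'] [ 3.25  0.   84.66 18.95] yaw of y axis 72.72539841065259 rms 1.3751973566014568
   flange 17 [-79.75 -79.7  -79.67 -79.61 -79.04 -76.89 -76.66]
   axle end 6 [-85.91 -85.87 -85.8  -85.73 -81.79 -80.   -79.62]
   spool 245 [-3.17 -3.03 -2.88 -2.72 -2.49 -2.24  3.86]
   flange all 105 [-79.56 -78.53 -76.73 -73.78 -71.28 -69.74 -68.44]
  point a=-40: [533.73  80.42]
['scene', 'top'] [ 3.23  0.   84.44 18.97] yaw of y axis 72.72798253265047 rms 1.3259457024391568
   flange 117 [-80.6  -79.88 -79.61 -78.83 -78.22 -77.52 -76.89]
   axle end 32 [-85.99 -85.81 -85.64 -84.73 -84.08 -81.77 -79.02]
   spool 1128 [-3.78 -3.11 -2.75 -2.26 -1.4  -0.65  0.77]
   flange all 237 [-79.69 -78.84 -77.57 -74.41 -71.43 -69.71 -68.27]
  point a=-40: [533.7   80.42]
```

Emit:
jog_arm:
  increments: [0,0,9.76,0,0,0,171,0,0,9.76,0,0,0,171,0,0,9.76,0,0,0,171,0,0,9.76,0,0,0,171,0,0,9.76,0,0,0,171,0,0,9.76,0,0,0,171,0,0,9.76,0,0,0,171,0,0,9.76,0,0,0,171,0,0,9.76,0,0,0,171,0,0,0,-4.05,4.64,0,171,0,0,0,-4.05,4.64,0,171,0,0,0,-4.05,4.64,0,171,0,0,0,-4.05,4.64,0,171,0,0,0,-4.05,4.64,0,171,0,0,0,-4.05,4.64,0,171,0,0,0,-4.05,4.64,0,171,0,0,0,-4.05,4.64,0,171,0,0,0,-4.05,4.64,0,171,0,0,0,-4.05,4.64,0,171]

```text
time: 2.48
tool_pos: [514.7, 16.0, 292.0]
tool_rot: [[0.297, 0.955, -0.0], [0.955, -0.297, 0.0], [0.0, -0.0, -1.0]]
contact_force: [0.1, 1.4, 0.5]
grip_width: 30.3
grasp_force: 0.0
```

```bash
cat >> h.py <<'E'
from station import observe
np.set_printoptions(suppress=True,precision=2)
U=np.array([np.cos(np.radians(72.75)),np.sin(np.radians(72.75))]); N=np.array([U[1],-U[0]]); REF=np.array([533.7,80.4])+U*0.7
def st():
    s=observe(); R=np.array(s["tool_rot"]); p=np.array(s["tool_pos"]); F=np.array(s["contact_force"])
    print("t",round(s["time"],2),"p",p,"stand xy",(p[:2]-REF)@N,(p[:2]-REF)@U,"yaw tool y",np.degrees(np.arctan2(R[1,1],R[0,1])),"z",R[:,2],"F stand",F[:2]@N,F[:2]@U,F[2],"w",s["grip_width"],"g",s["grasp_force"],"M",np.array(s["ft_torque"]))
    return s
E
python3 -c "
from h import *
s=st();print(s['qpos'])"
```

```text
t 2.48 p [514.75  16.   292.01] stand xy 0.9956286453321255 -67.82398843039559 yaw tool y -17.275539824285016 z [-0.  0. -1.] F stand -0.3065116553024657 1.4028363144372922 0.4927048821297055 w 30.311141441946575 g 0.0 M [-0.04  0.05  0.  ]
[ 0.49 12.92 97.3   0.03 69.79 17.76]
```

Emit:
jog_arm:
  increments: [0,0,0,0,-0.1,4.8,171,0,0,0,0,0,4.8,171,0,0,0,0,0,4.8,171,0,0,0,0,0,0,171,0,0,0,0.4,0,0,171,0,0,0,0.4,0,0,171,0,0,0,0.4,0,0,171,0,0,0,0.2,0,0,171,0,0,0,0.2,0,0,171,0,0,0,0,0,0,171]

```text
time: 3.72
tool_pos: [518.0, 33.6, 148.3]
tool_rot: [[0.297, 0.955, 0.0], [0.955, -0.297, 0.0], [0.0, 0.0, -1.0]]
contact_force: [0.4, -2.7, 1.7]
grip_width: 30.0
grasp_force: 1.1
```

```bash
python3 -c "
from h import *
s=st()"
```

```text
t 3.73 p [518.    33.65 148.3 ] stand xy -1.1316548983045231 -50.00403080258709 yaw tool y -17.255520307632118 z [ 0.  0. -1.] F stand 1.214147512746427 -2.412978852198978 1.7348142625016787 w 30.024690269788515 g 1.1383136672884575 M [-0.53  0.04  0.04]
```

Emit:
jog_arm:
  increments: [0,0,0,0.3,0,0,171,0,0,0,0.3,0,0,171,0,0,0,0.3,0,0,171,0,0,0,0.3,0,0,171,0,0,0,0.3,0,0,171,0,0,0,0.3,0,0,171,0,0,0,0.3,0,0,171,0,0,0,0.3,0,0,171,0,0,0,0.2,0,0,171,0,0,0,0,0,0,171]

```text
time: 4.97
tool_pos: [525.6, 58.7, 148.2]
tool_rot: [[0.297, 0.955, -0.0], [0.955, -0.297, 0.001], [0.001, -0.0, -1.0]]
contact_force: [-0.1, -1.9, 1.7]
grip_width: 30.4
grasp_force: 1.1
```

```bash
python3 -c "
from h import *
s=st()"
```

```text
t 4.97 p [525.63  58.71 148.17] stand xy -1.2753646835468473 -23.80977237114039 yaw tool y -17.25481829629116 z [-0.  0. -1.] F stand 0.48655318678260917 -1.8775271724822251 1.7046966625929991 w 30.427639679180395 g 1.0722205733509327 M [-0.44  0.04  0.04]
```

Emit:
jog_arm:
  increments: [0,0,0,0.1,0,0,171,0,0,0,0.1,0,0,171,0,0,0,0.1,0,0,171,0,0,0,0.1,0,0,171,0,0,0,0.1,0,0,171,0,0,0,0,0,0,171]

```text
time: 5.72
tool_pos: [527.1, 63.3, 148.2]
tool_rot: [[0.297, 0.955, -0.0], [0.955, -0.297, 0.0], [0.0, -0.0, -1.0]]
contact_force: [-0.3, -2.5, 0.8]
grip_width: 29.7
grasp_force: 1.5
```

Emit:
jog_arm:
  increments: [0,0,0,0.1,0,0,171,0,0,0,0,0,0,171]

```text
time: 5.98
tool_pos: [527.3, 64.2, 148.2]
tool_rot: [[0.297, 0.955, -0.0], [0.955, -0.297, 0.0], [0.0, -0.0, -1.0]]
contact_force: [-0.9, -3.2, 1.1]
grip_width: 30.0
grasp_force: 1.6
```

Emit:
jog_arm:
  increments: [0,0,0,0.1,0,0,171,0,0,0,0,0,0,171]

```text
time: 6.22
tool_pos: [527.6, 65.0, 148.2]
tool_rot: [[0.296, 0.955, -0.0], [0.955, -0.296, -0.0], [-0.0, -0.0, -1.0]]
contact_force: [0.2, -2.6, 1.8]
grip_width: 30.0
grasp_force: 1.9
```

```bash
python3 -c "
from h import *
s=st()
p,d=optics.snapshot('scene');q,e=optics.snapshot('top')
f=lambda im,x,y: cv2.resize(im[y:y+75,x:x+100],None,fx=4,fy=4,interpolation=cv2.INTER_CUBIC)
cv2.imwrite('pics/p1.png',np.hstack([f(p,300,165),f(q,225,210)])[...,::-1])"
```

```text
t 6.22 p [527.6   65.03 148.18] stand xy -1.269003918182417 -17.185570971704006 yaw tool y -17.24708384970325 z [-0. -0. -1.] F stand 0.9295944520816215 -2.442528052232428 1.8100158385036806 w 29.991100133127897 g 1.8853189526998904 M [-0.7   0.23  0.05]
```

View pics/p1.png

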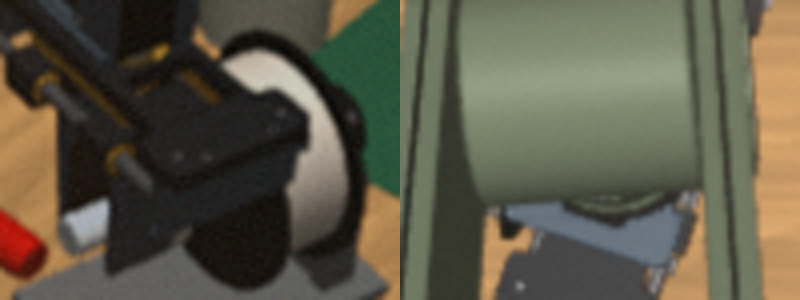

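The fingers straddle the axle at crop position (150,220). The axle's free end is now bare at (85,230), so the collar is travelling. I'll go on in small steps until the force rises.

Emit:
jog_arm:
  increments: [0,0,0,0.1,0,0,171,0,0,0,0,0,0,171]

```text
time: 6.58
tool_pos: [527.7, 65.2, 148.2]
tool_rot: [[0.296, 0.955, -0.001], [0.955, -0.296, -0.002], [-0.002, -0.0, -1.0]]
contact_force: [-1.3, -7.4, 2.0]
grip_width: 30.1
grasp_force: 3.6
```

Emit:
jog_arm:
  increments: [0,0,0,0.1,0,0,171,0,0,0,0,0,0,171]

```text
time: 6.82
tool_pos: [527.7, 65.4, 148.2]
tool_rot: [[0.296, 0.955, -0.002], [0.955, -0.296, -0.003], [-0.004, -0.001, -1.0]]
contact_force: [-1.6, -10.3, 3.0]
grip_width: 30.3
grasp_force: 5.3
```

Emit:
jog_arm:
  increments: [0,0,0,0.05,0,0,171,0,0,0,0,0,0,171]

```text
time: 7.08
tool_pos: [527.7, 65.4, 148.2]
tool_rot: [[0.295, 0.955, -0.002], [0.955, -0.295, -0.004], [-0.004, -0.001, -1.0]]
contact_force: [-2.4, -11.9, 3.1]
grip_width: 29.9
grasp_force: 6.1
```

The collar stops at 12 N, so it is home. Next I'll back off, rise and go over to the clip.

Emit:
jog_arm:
  increments: [0,0,0,-0.4,0,0,171,0,0,0,0,0,-2,171,0,0,0,0,0,-5,171,0,0,0,0,0,-5,100,0,0,0,-4.45,1.1,-2,0,0,0,0,-4.45,1.1,0,0,0,0,0,-4.45,1.1,0,0,0,0,0,-4.45,1.1,0,0,0,0,0,-4.45,1.1,0,0,0,0,0,-4.45,1.1,0,0,0,0,-9,0,0,0,0,0,0,-9.15,0,0,0,0,0,0,0,0,0,0,0]

```text
time: 8.7
tool_pos: [511.5, -210.5, 288.1]
tool_rot: [[-0.013, 1.0, 0.001], [1.0, 0.013, 0.001], [0.001, 0.001, -1.0]]
contact_force: [-0.0, 0.2, -0.2]
grip_width: 91.2
grasp_force: 0.0
```

```bash
python3 -c "
from h import *
s=st()
p,d=optics.snapshot('scene');q,e=optics.snapshot('top')
np.save('pics/scene2.npy',d);np.save('pics/top2.npy',e);cv2.imwrite('pics/scene2.png',p[...,::-1]);cv2.imwrite('pics/top2.png',q[...,::-1])
f=lambda im,x,y: cv2.resize(im[y:y+45,x:x+50],None,fx=8,fy=8,interpolation=cv2.INTER_CUBIC)
cv2.imwrite('pics/p2.png',np.hstack([f(p,310,185),f(q,260,227)])[...,::-1])"
```

```text
t 8.7 p [ 511.52 -210.54  288.08] stand xy 65.09540136924251 -285.12666428253505 yaw tool y 0.7710731598161688 z [ 0.  0. -1.] F stand -0.10589459243821497 0.1945144645473887 -0.19088661626847006 w 91.17176457533483 g 0.0 M [-0.07  0.08 -0.04]
```

View pics/p2.png

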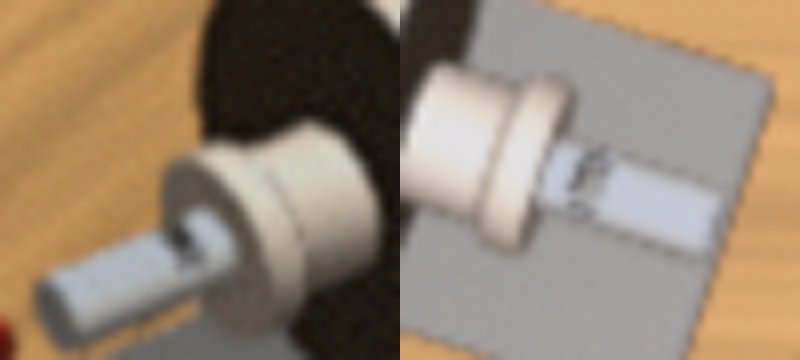

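The scene crop shows the hole on top of the axle at crop (183,238). In the top crop it is at (588,172), about 12 mm in front of the flange, and the axle's end is at (715,215).

```bash
cat >> h.py <<'E'
def ray(n,uv,z):
    c=optics.camera_info(n);R=cv2.Rodrigues(np.array(c["rvec"],float))[0];t=np.array(c["tvec"],float).ravel()
    xy=cv2.undistortPoints(np.array([[uv]],float),np.array(c["intrinsics"]),np.array(c["dist_coeffs"]))[0,0]
    o=-R.T@t; d=R.T@np.r_[xy,1]; return o+d*(z-o[2])/d[2]
E
python3 - <<'E'
from h import *
for n,o,L in (("scene",(310,185),[("hole",183,238,94.5),("end top",48,280,94)]),("top",(260-50,227),[("hole",588,172,94.5),("holeL",570,172,94.5),("holeR",607,172,94.5),("end",718,215,90)])):
    for nm,x,y,z in L:
        P=ray(n,((x+.5)/8-.5+o[0],(y+.5)/8-.5+o[1]),z); print(n,nm,P,"stand",(P[:2]-REF)@N,(P[:2]-REF)@U)
for n,b in (("scene",(310,195,345,232)),("top",(275,235,312,262))):
    P,uv=cloud(n,np.load(f"pics/{n}2.npy")); Q=P[box(uv,*b)]; x=(Q[:,:2]-REF)@N; y=(Q[:,:2]-REF)@U; r=np.hypot(x,Q[:,2]-84.8)
    m=(r<11.5)&(y<-3); print(n,"end",np.percentile(y[m],[0,1,2,5]),"x mid",np.percentile(x[m&(y<-15)],[0,50,100]),"z",Q[m,2].max())
    for lo in np.arange(-50,0,2.):
        w=(np.abs(x)<6)&(y>lo)&(y<=lo+2)&(Q[:,2]>30)
        if w.any(): print("   ",lo,w.sum(),Q[w,2].min(),Q[w,2].max())
    m=(r>13)&(r<22)&(Q[:,2]>60)&(y<3); print(n,"flange face",np.percentile(y[m],[5,25,50]))
P,uv=cloud("top",np.load("pics/top2.npy"))
E
```

```text
scene hole [532.27  70.69  94.5 ] stand 1.5190534573951517 -10.400742160890543
scene end top [517.12  38.43  94.  ] stand -3.384563799595299 -45.70250716366897
top hole [532.62  69.52  94.5 ] stand 2.1955283109367434 -11.415299311692618
top holeL [532.53  74.16  94.5 ] stand 0.7318052891738978 -7.001796378721948
top holeR [532.71  64.61  94.5 ] stand 3.7403069344451203 -16.073465477226122
top end [522.49  35.86  90.  ] stand 2.50485470353603 -46.55477258389572
scene end [-47.63 -47.15 -46.82 -46.42] x mid [-9.15  4.93 11.24] z 94.87901755600343
    -48.0 14 74.83973165631336 94.76308570432354
    -46.0 17 74.69450117557516 93.99051486325612
    -44.0 5 87.49015266354415 94.31082236089269
    -42.0 5 91.87916362440875 94.55604993696127
    -40.0 4 91.8978046292897 94.45177799004173
    -38.0 5 91.82707313067083 94.22570393752831
    -36.0 4 91.42234718473703 94.02550208390753
    -34.0 2 92.98959866672072 94.54028475826864
    -32.0 6 88.87048607974296 94.87901755600343
    -30.0 4 91.95056297873519 94.80854746501296
    -28.0 3 92.49752020451997 94.58596555200772
    -26.0 4 90.59441
[... 1201 characters left out ...]
28.0 6 92.10348646851686 97.67831390055618
    -26.0 5 93.7580993176656 94.8970919179054
    -24.0 5 90.99765647003288 95.56135948789503
    -22.0 6 91.34159780047447 94.85526101386795
    -20.0 5 91.69322981026717 94.27405372836019
    -18.0 5 93.03329844908495 95.80332004305998
    -16.0 3 87.52084145789163 91.53429394505308
    -14.0 2 92.76931508877959 94.5800372872539
    -12.0 2 93.04246903544802 95.94687945699836
    -10.0 5 86.41579606738289 95.93454549016634
    -8.0 7 92.56256986050032 97.52418532321016
    -6.0 6 92.16180671306238 97.95039255780155
    -4.0 4 91.30858141433522 97.57051165117771
    -2.0 11 91.57284759631332 107.87646286905269
top flange face [-22.32  -0.58  -0.5 ]
```

Two views and the axle's end agree that the hole is about 11.5 mm from the flange face. Now the clip.

Emit:
jog_arm:
  increments: [0,0,0,-0.18,-0.12,4.5,0,0,0,0,0,0,4.5,0,0,0,0,0,0,3.5,0,0,0,0,0,0,1.5,0,0,0,0,0,0,0,0]

```text
time: 9.43
tool_pos: [510.0, -212.5, 147.9]
tool_rot: [[-0.015, 1.0, -0.001], [1.0, 0.015, 0.001], [0.001, -0.001, -1.0]]
contact_force: [0.6, -0.2, 0.8]
grip_width: 91.2
grasp_force: 0.0
```

Emit:
jog_arm:
  increments: [0,0,0,0,0,0,140,0,0,0,0,0,0,155,0,0,0,0,0,0,175,0,0,0,0,0,0,200,0,0,0,0,0,0,200,0,0,0,0,0,0,200]
  newtons: 50

```text
time: 10.18
tool_pos: [509.9, -212.8, 148.2]
tool_rot: [[-0.016, 1.0, -0.0], [1.0, 0.016, 0.0], [0.0, 0.0, -1.0]]
contact_force: [0.3, -0.2, 0.8]
grip_width: 33.9
grasp_force: 0.0
```

```bash
python3 -c "
from h import *
s=st()"
```

```text
t 10.18 p [ 509.92 -212.77  148.21] stand xy 64.23033702690938 -287.7353864193987 yaw tool y 0.8942925317571189 z [-0.  0. -1.] F stand 0.36567128693904233 -0.0596467725797376 0.7786186749292587 w 33.915440865516096 g 0.0 M [-0.07  0.07 -0.02]
```

Emit:
jog_arm:
  increments: [0,0,0,0,0,0,255,0,0,0,0,0,0,255,0,0,0,0,0,0,255,0,0,0,0,0,0,255]

```text
time: 10.68
tool_pos: [509.9, -212.8, 148.2]
tool_rot: [[-0.016, 1.0, -0.0], [1.0, 0.016, 0.0], [0.0, -0.0, -1.0]]
contact_force: [0.4, -1.0, 0.3]
grip_width: 32.1
grasp_force: 50.0
```

Emit:
jog_arm:
  increments: [0,0,0,0,0,-1,255,0,0,0,0,0,-2,255,0,0,0,0,0,-3,255,0,0,0,0,0,-4,255,0,0,0,0,0,-3,255,0,0,0,0,0,0,255]

```text
time: 11.42
tool_pos: [510.9, -213.2, 281.2]
tool_rot: [[-0.016, 1.0, 0.006], [1.0, 0.016, -0.003], [-0.003, 0.006, -1.0]]
contact_force: [0.6, 0.6, -0.7]
grip_width: 32.0
grasp_force: 50.0
```

```bash
python3 -c "
from h import *
s=st()"
```

```text
t 11.43 p [ 510.92 -213.23  281.22] stand xy 65.31615739026951 -287.87399775417913 yaw tool y 0.8971102851697383 z [ 0.01 -0.   -1.  ] F stand 0.4227996178856704 0.7848823306520967 -0.6951479773244271 w 31.977233646779375 g 49.9998414516449 M [-0.15  0.05  0.01]
```

Emit:
jog_arm:
  increments: [0,0,9.07,0,0,0,255,0,0,9.07,0,0,0,255,0,0,0,4.6,-1.08,0,255,0,0,0,4.6,-1.08,0,255,0,0,0,4.6,-1.08,0,255,0,0,0,4.6,-1.08,0,255,0,0,0,4.6,-1.08,0,255,0,0,0,4.6,-1.08,0,255,0,0,0,0,0,0,255,0,0,0,0,0,0,255]

```text
time: 12.68
tool_pos: [529.4, 69.7, 277.3]
tool_rot: [[0.296, 0.955, -0.002], [0.955, -0.296, -0.001], [-0.001, -0.002, -1.0]]
contact_force: [0.5, -0.6, -1.0]
grip_width: 31.4
grasp_force: 50.0
```

```bash
python3 -c "
from h import *
s=st()
p,d=optics.snapshot('scene'); np.save('pics/scene3.npy',d); cv2.imwrite('pics/scene3.png',p[...,::-1])
cv2.imwrite('pics/p3.png',cv2.resize(p[130:240,270:400],None,fx=6,fy=5.4,interpolation=cv2.INTER_CUBIC)[...,::-1])"
```

```text
t 12.68 p [529.38  69.7  277.31] stand xy -0.9558312927226114 -12.204178223042858 yaw tool y -17.21066607751633 z [-0. -0. -1.] F stand 0.6399575052405363 -0.3998420407940152 -0.97737957844316 w 31.368741877655225 g 49.99978065490723 M [-0.12  0.04  0.01]
```

View pics/p3.png

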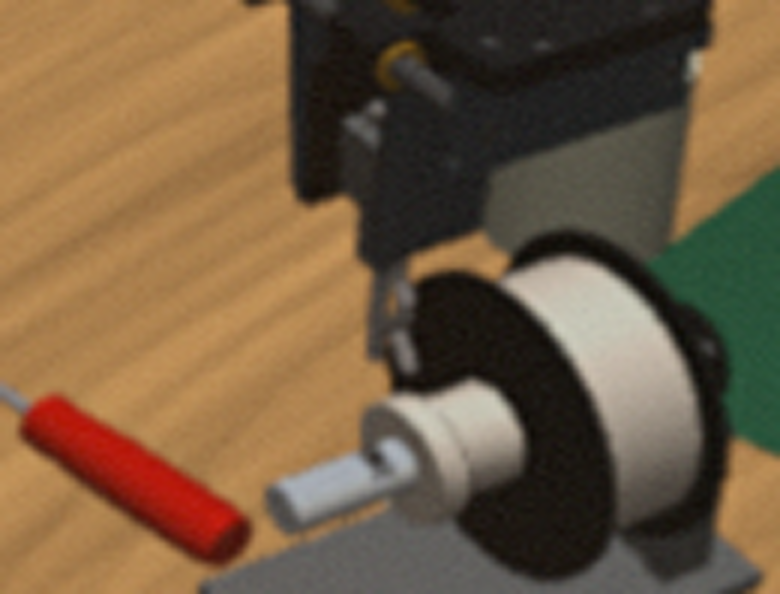

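The leg's tip is at crop (377,357), the bent foot at (405,368), and the hole at (383,462). I'll compute the leg's offset from the hole.

Run:
```python
from h import *
f=lambda x,y:((x+.5)/6-.5+270,(y+.5)/5.4-.5+130)
for nm,x,y,z in (("tip near edge",377,357,139.4),("leg top",382,275,154),("hole",382,461,94.5),("foot",405,370,144.4)):
    P=ray("scene",f(x,y),z); print(nm,P,(P[:2]-REF)@N,(P[:2]-REF)@U)
P,uv=cloud("scene",np.load("pics/scene3.npy"))
for nm,b in (("leg",(329,176,335,197)),("grip",(326,147,335,165))):
    Q=P[box(uv,*b)];x=(Q[:,:2]-REF)@N; y=(Q[:,:2]-REF)@U; m=(np.abs(x)<30)&(np.abs(y+12)<20)&(Q[:,2]>130)
    print(nm,np.c_[x,y,Q[:,2]][m][::3])
```

```text
tip near edge [529.9   70.05 139.4 ] -0.5555726250990334 -11.711966334511285
leg top [514.01  91.84 154.  ] -22.191326969882173 4.3833726963777435
hole [534.59  70.22  94.5 ] 3.8702675892413776 -10.1531049687673
foot [544.14  65.23 144.4 ] 14.468842391988062 -12.090286613053246
leg [[-11.5  -13.99 178.82]
 [ 18.68 -29.91 204.75]
 [ 23.67 -27.21 206.92]
 [ -3.76 -15.14 182.05]
 [ 23.03 -28.74 204.94]
 [ -4.42 -14.51 179.11]
 [ 23.96 -29.31 203.62]
 [ 17.44 -28.58 196.86]
 [  7.12 -14.14 184.28]
 [  1.97 -12.31 177.89]
 [  3.53 -15.6  177.99]
 [ -2.18 -13.4  171.04]
 [  8.7  -14.9  178.88]
 [  0.48 -10.74 169.43]
 [  1.21 -13.42 168.72]
 [  0.35 -14.89 166.45]
 [  0.91 -15.17 164.64]
 [  2.08 -15.91 163.43]
 [ -2.56 -14.55 157.4 ]
 [  1.65 -10.89 158.74]
 [  1.58 -12.97 157.23]
 [ -3.38 -13.66 151.79]
 [  6.65 -14.41 158.97]
 [ -0.82 -13.15 150.98]
 [ 11.64 -15.8  160.66]
 [  0.95 -12.06 149.38]
 [  1.3  -14.47 148.29]
 [ -0.52 -15.25 144.99]
 [ 10.96 -14.81 152.79]
 [  1.   -11.65 142.14]
 [  1.26 -11.7  139.96]]
grip [[-17.18 -19.74 240.49]
 [-18.03 -12.66 237.51]
 [-18.57 -16.47 236
[... 697 characters left out ...]
74]
 [ -7.56 -19.21 224.97]
 [ -0.65 -17.86 228.65]
 [ 23.95 -30.02 247.99]
 [-11.86 -18.1  219.83]
 [ -2.34 -18.64 225.8 ]
 [ 19.93 -28.94 243.11]
 [-13.67 -18.84 216.85]
 [ -2.82 -20.32 224.01]
 [ 17.86 -29.36 239.95]
 [-15.97 -19.23 213.43]
 [ -7.09 -19.2  218.86]
 [  0.79 -18.56 223.43]
 [ 25.15 -30.54 242.78]
 [-10.12 -19.03 214.79]
 [ -0.78 -19.42 220.66]
 [ 21.71 -29.9  238.38]
 [-12.73 -19.19 211.08]
 [ -5.48 -17.98 215.09]
 [ 18.13 -29.18 233.84]
 [-17.81 -17.56 205.15]
 [ -6.51 -19.28 212.79]
 [  2.54 -19.48 218.46]
 [ 22.87 -28.4  234.4 ]
 [ -9.83 -18.9  208.42]
 [ -1.44 -18.56 213.5 ]
 [ 21.82 -29.59 232.11]
 [-11.03 -20.1  205.95]
 [ -4.82 -18.1  209.07]
 [ 20.19 -30.34 229.3 ]]
```

Emit:
jog_arm:
  increments: [0,0,0,0.04,0.11,2,255,0,0,0,0,0,1.4,255,0,0,0,0,0,0,255,0,0,0,0,0,0,255]

```text
time: 13.22
tool_pos: [531.3, 69.7, 244.6]
tool_rot: [[0.297, 0.955, 0.001], [0.955, -0.297, 0.0], [0.0, 0.001, -1.0]]
contact_force: [-0.4, -1.0, 0.2]
grip_width: 31.2
grasp_force: 50.0
```

```bash
python3 -c "
from h import *
s=st()"
```

```text
t 13.22 p [531.3   69.7  244.65] stand xy 0.8794374167279372 -11.627215226455899 yaw tool y -17.27769317539725 z [ 0.  0. -1.] F stand -0.08496770228532774 -1.0966525887649983 0.24952170687773845 w 31.247125280189632 g 49.99982535839081 M [-0.11  0.07 -0.02]
```

Emit:
jog_arm:
  increments: [0,0,0,0,0,0,255,0,0,0,0,0,0,255]

```text
time: 13.48
tool_pos: [531.2, 70.1, 244.7]
tool_rot: [[0.296, 0.955, 0.001], [0.955, -0.296, 0.0], [0.0, 0.001, -1.0]]
contact_force: [0.1, 0.9, -1.1]
grip_width: 31.4
grasp_force: 50.0
```

```bash
python3 -c "
from h import *
s=st()"
```

```text
t 13.47 p [531.19  70.1  244.75] stand xy 0.654425632049206 -11.282001472102317 yaw tool y -17.24514678675801 z [ 0.  0. -1.] F stand -0.12739255579548053 0.8537797393382535 -1.0843949781023887 w 31.37037017633871 g 49.999932646751404 M [-0.14  0.06  0.01]
```

Emit:
jog_arm:
  increments: [0,0,0,-0.04,-0.05,0.5,255,0,0,0,0,0,0.3,255,0,0,0,0,0,0,255]

```text
time: 13.85
tool_pos: [530.2, 69.9, 235.8]
tool_rot: [[0.296, 0.955, -0.001], [0.955, -0.296, -0.0], [-0.0, -0.001, -1.0]]
contact_force: [0.6, 0.4, -0.2]
grip_width: 31.7
grasp_force: 50.0
```

Emit:
jog_arm:
  increments: [0,0,0,0,0,0.15,255,0,0,0,0,0,0.15,255,0,0,0,0,0,0,255]

```text
time: 14.22
tool_pos: [530.4, 69.8, 233.1]
tool_rot: [[0.296, 0.955, -0.0], [0.955, -0.296, 0.0], [-0.0, -0.0, -1.0]]
contact_force: [-0.4, 0.0, -0.5]
grip_width: 31.6
grasp_force: 50.0
```

Emit:
jog_arm:
  increments: [0,0,0,0,0,0.15,255,0,0,0,0,0,0.15,255,0,0,0,0,0,0,255]

```text
time: 14.6
tool_pos: [530.3, 69.8, 230.1]
tool_rot: [[0.296, 0.955, -0.0], [0.955, -0.296, 0.0], [-0.0, -0.0, -1.0]]
contact_force: [-0.1, 0.8, -0.3]
grip_width: 31.7
grasp_force: 50.0
```

```bash
python3 -c "
from h import *
s=st()"
```

```text
t 14.6 p [530.34  69.83 230.09] stand xy -0.07732535787507841 -11.788019770871431 yaw tool y -17.24098523343952 z [-0.  0. -1.] F stand -0.3676885587560517 0.7175818235001284 -0.3117741570010758 w 31.72025339948246 g 49.99980390071869 M [-0.11  0.1   0.01]
```

Emit:
jog_arm:
  increments: [0,0,0,0,0,0.15,255,0,0,0,0,0,0.15,255,0,0,0,0,0,0,255]

```text
time: 14.98
tool_pos: [530.3, 69.8, 227.1]
tool_rot: [[0.296, 0.955, -0.0], [0.955, -0.296, 0.0], [-0.0, -0.0, -1.0]]
contact_force: [0.5, -0.1, -1.5]
grip_width: 31.7
grasp_force: 50.0
```

Emit:
jog_arm:
  increments: [0,0,0,0,0,0.2,255,0,0,0,0,0,0.2,255,0,0,0,0,0,0,255]

```text
time: 15.35
tool_pos: [530.3, 69.8, 223.0]
tool_rot: [[0.296, 0.955, -0.0], [0.955, -0.296, 0.0], [-0.0, -0.0, -1.0]]
contact_force: [-0.1, -0.5, -0.7]
grip_width: 31.3
grasp_force: 50.0
```

Emit:
jog_arm:
  increments: [0,0,0,0,0,0.2,255,0,0,0,0,0,0.2,255,0,0,0,0,0,0,255]

```text
time: 15.72
tool_pos: [530.3, 69.8, 219.0]
tool_rot: [[0.296, 0.955, -0.0], [0.955, -0.296, 0.0], [-0.0, -0.0, -1.0]]
contact_force: [-0.1, 0.2, -0.8]
grip_width: 31.5
grasp_force: 50.0
```

```bash
python3 -c "
from h import *
s=st()"
```

```text
t 15.72 p [530.31  69.84 219.02] stand xy -0.10971512222251578 -11.791940112341242 yaw tool y -17.241620380733345 z [-0.  0. -1.] F stand -0.1387793458717856 0.13957998951460382 -0.8309044904056877 w 31.512012984368848 g 49.99989867210388 M [-0.05  0.12  0.  ]
```

The leg is already 14 mm into the hole with no side load. I'll go on gently.

Emit:
jog_arm:
  increments: [0,0,0,0,0,0.2,255,0,0,0,0,0,0.2,255,0,0,0,0,0,0.2,255,0,0,0,0,0,0,255]

```text
time: 16.23
tool_pos: [530.5, 69.9, 213.1]
tool_rot: [[0.296, 0.955, -0.0], [0.955, -0.296, 0.0], [0.0, -0.0, -1.0]]
contact_force: [0.1, 0.1, -0.6]
grip_width: 31.3
grasp_force: 50.0
```

Emit:
jog_arm:
  increments: [0,0,0,0,0,0.15,255,0,0,0,0,0,0.15,255,0,0,0,0,0,0,255]

```text
time: 16.6
tool_pos: [531.2, 69.8, 210.8]
tool_rot: [[0.296, 0.955, 0.003], [0.955, -0.296, 0.0], [0.001, 0.002, -1.0]]
contact_force: [2.3, -0.9, 0.3]
grip_width: 31.7
grasp_force: 50.0
```

Emit:
jog_arm:
  increments: [0,0,0,0,0,0.1,255,0,0,0,0,0,0.1,255,0,0,0,0,0,0,255]

```text
time: 16.98
tool_pos: [531.4, 69.9, 209.9]
tool_rot: [[0.296, 0.955, 0.004], [0.955, -0.296, 0.0], [0.001, 0.003, -1.0]]
contact_force: [0.8, -0.5, 8.4]
grip_width: 31.6
grasp_force: 50.0
```

Emit:
jog_arm:
  increments: [0,0,0,0,0,0.1,255,0,0,0,0,0,0.1,255,0,0,0,0,0,0,255]

```text
time: 17.35
tool_pos: [531.4, 70.0, 207.8]
tool_rot: [[0.296, 0.955, 0.004], [0.955, -0.296, 0.001], [0.002, 0.003, -1.0]]
contact_force: [1.2, -0.7, 6.0]
grip_width: 31.3
grasp_force: 50.0
```

Emit:
jog_arm:
  increments: [0,0,0,0,0,0.1,255,0,0,0,0,0,0.1,255,0,0,0,0,0,0,255]

```text
time: 17.73
tool_pos: [531.4, 70.1, 206.0]
tool_rot: [[0.297, 0.955, 0.004], [0.955, -0.297, 0.001], [0.002, 0.003, -1.0]]
contact_force: [1.3, -0.0, 9.8]
grip_width: 31.5
grasp_force: 50.0
```

Emit:
jog_arm:
  increments: [0,0,0,0,0,0.1,255,0,0,0,0,0,0.1,255,0,0,0,0,0,0,255]

```text
time: 18.1
tool_pos: [531.4, 70.0, 203.3]
tool_rot: [[0.296, 0.955, 0.003], [0.955, -0.296, 0.001], [0.002, 0.003, -1.0]]
contact_force: [1.6, -0.2, 5.7]
grip_width: 31.6
grasp_force: 50.0
```

Emit:
jog_arm:
  increments: [0,0,0,0,0,0.1,255,0,0,0,0,0,0.1,255,0,0,0,0,0,0,255]

```text
time: 18.48
tool_pos: [531.4, 69.8, 200.6]
tool_rot: [[0.296, 0.955, 0.003], [0.955, -0.296, 0.0], [0.001, 0.003, -1.0]]
contact_force: [3.8, 0.4, 0.7]
grip_width: 31.8
grasp_force: 50.0
```

Emit:
jog_arm:
  increments: [0,0,0,0,0,0.1,255,0,0,0,0,0,0.1,255,0,0,0,0,0,0,255]

```text
time: 18.85
tool_pos: [531.2, 69.6, 197.8]
tool_rot: [[0.296, 0.955, 0.002], [0.955, -0.296, -0.001], [0.0, 0.002, -1.0]]
contact_force: [5.4, -2.1, -4.1]
grip_width: 31.9
grasp_force: 50.0
```

Emit:
jog_arm:
  increments: [0,0,0,0,0,0.1,255,0,0,0,0,0,0.1,255,0,0,0,0,0,0,255]

```text
time: 19.23
tool_pos: [531.1, 69.5, 195.5]
tool_rot: [[0.296, 0.955, 0.001], [0.955, -0.296, -0.001], [-0.0, 0.001, -1.0]]
contact_force: [5.8, -1.1, -2.6]
grip_width: 32.0
grasp_force: 50.0
```

```bash
python3 -c "
from h import *
s=st()"
```

```text
t 19.23 p [531.05  69.47 195.51] stand xy 0.7097079860177008 -11.92184079950351 yaw tool y -17.219060170039384 z [ 0. -0. -1.] F stand 5.874932567729116 0.6433318019338697 -2.629213523990564 w 32.04220517245286 g 49.99961793422699 M [-0.49 -1.28 -0.02]
```

Snapped under. About 2 mm remains before the neck seats.

Emit:
jog_arm:
  increments: [0,0,0,0,0,0.1,255,0,0,0,0,0,0,255]

```text
time: 19.48
tool_pos: [530.8, 69.6, 194.4]
tool_rot: [[0.296, 0.955, 0.0], [0.955, -0.296, -0.001], [-0.0, 0.001, -1.0]]
contact_force: [5.6, -1.8, -2.8]
grip_width: 31.8
grasp_force: 50.0
```

Emit:
jog_arm:
  increments: [0,0,0,0,0,0.1,255,0,0,0,0,0,0,255]

```text
time: 19.73
tool_pos: [530.2, 69.7, 193.4]
tool_rot: [[0.296, 0.955, -0.001], [0.955, -0.296, -0.0], [-0.001, -0.001, -1.0]]
contact_force: [4.5, -1.7, -2.6]
grip_width: 31.6
grasp_force: 50.0
```

Emit:
jog_arm:
  increments: [0,0,0,0,0,0.1,255,0,0,0,0,0,0,255]

```text
time: 19.98
tool_pos: [530.2, 69.7, 193.2]
tool_rot: [[0.296, 0.955, -0.001], [0.955, -0.296, -0.0], [-0.0, -0.0, -1.0]]
contact_force: [3.6, -1.6, 0.1]
grip_width: 31.8
grasp_force: 50.0
```

Emit:
jog_arm:
  increments: [0,0,0,0,0,0.1,255,0,0,0,0,0,0,255]

```text
time: 20.23
tool_pos: [530.2, 69.7, 193.0]
tool_rot: [[0.296, 0.955, -0.0], [0.955, -0.296, -0.0], [-0.0, 0.0, -1.0]]
contact_force: [1.4, -1.2, 4.4]
grip_width: 31.8
grasp_force: 50.0
```

Emit:
jog_arm:
  increments: [0,0,0,0,0,0.05,255,0,0,0,0,0,0,255]

```text
time: 20.48
tool_pos: [530.2, 69.8, 192.9]
tool_rot: [[0.296, 0.955, 0.0], [0.955, -0.296, -0.0], [0.0, 0.0, -1.0]]
contact_force: [1.4, -3.0, 8.2]
grip_width: 32.0
grasp_force: 50.0
```

The clip is at its hard stop, with the TCP at 193 as predicted. Now I'll unload, release and rise.

Emit:
jog_arm:
  increments: [0,0,0,0,0,-0.13,255,0,0,0,0,0,0,160,0,0,0,0,0,0,140,0,0,0,0,0,0,90,0,0,0,0,0,0,90,0,0,0,0,0,0,90]
  newtons: 20

```text
time: 21.22
tool_pos: [530.3, 69.9, 192.9]
tool_rot: [[0.296, 0.955, -0.0], [0.955, -0.296, 0.0], [0.0, -0.0, -1.0]]
contact_force: [-0.6, 0.3, 0.2]
grip_width: 58.8
grasp_force: 0.0
```

Emit:
jog_arm:
  increments: [0,0,0,0,0,-2,90,0,0,0,0,0,-4,90,0,0,0,0,0,-5,90,0,0,0,-5,0,0,90,0,0,0,-5,0,0,90,0,0,0,-5,0,0,90,0,0,0,-5,0,0,90,0,0,0,0,0,0,90]

```text
time: 22.22
tool_pos: [470.1, -123.5, 303.1]
tool_rot: [[0.301, 0.954, -0.0], [0.954, -0.301, -0.0], [-0.0, -0.0, -1.0]]
contact_force: [-0.6, 0.0, 0.1]
grip_width: 59.0
grasp_force: 0.0
```

```bash
python3 -c "
from h import *
s=st()
p,d=optics.snapshot('scene');q,e=optics.snapshot('top')
f=lambda im,x,y: cv2.resize(im[y:y+75,x:x+65],None,fx=6,fy=6,interpolation=cv2.INTER_CUBIC)
cv2.imwrite('pics/p4.png',np.hstack([f(p,300,165),f(q,250,210)])[...,::-1])
P,uv=cloud('scene',d); Q=P[box(uv,300,165,365,240)]; x=(Q[:,:2]-REF)@N; y=(Q[:,:2]-REF)@U
m=(np.abs(x)<20)&(y>-22)&(y<-5)&(Q[:,2]>112); print('clip',np.c_[x,y,Q[:,2]][m].min(0),np.c_[x,y,Q[:,2]][m].max(0))
m=(np.abs(x)<20)&(y>-22)&(y<-16)&(Q[:,2]>112); print('front y',np.median(y[m]))
"
```

```text
t 22.23 p [ 470.14 -123.54  303.12] stand xy -0.22854226046356366 -214.3178995025391 yaw tool y -17.51665304581557 z [-0. -0. -1.] F stand -0.6257160389430192 -0.17090298598867543 0.11850886527713082 w 59.04866093531546 g 0.0 M [-0.08  0.09  0.06]
clip [-15.92 -20.82 113.81] [ 17.1   -5.16 157.99]
front y -18.267809652685493
```

View pics/p4.png

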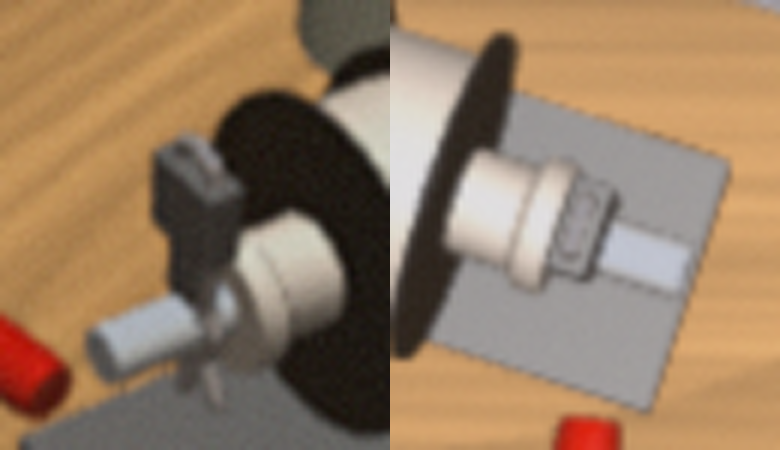

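The clip is seated upright on the axle with its grip at scene crop (200,190). The bent leg goes under the axle at (212,390), the loop top is at z = 158 (132 + 26 expected), and the collar is against the spool.

```bash
python3 -c "
from station import ticket
print(ticket.hand_in())"
```

```text
the job is handed in; nothing more can be done
None
```

I pushed the collar home against the spool (it stopped at about 12 N), pushed the R-clip fully down through the cross-hole and released it, and handed the job in at about 22 s; the highest force I read was about 12 N.

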